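# Put the cleaned heat-spreader plates back in the slot rack by thickness

## Robot

A 6-joint arm with a two-finger parallel gripper is mounted at the origin on a cart in front of the work surface, level with it; the furniture and walls round the work are solid. World frame = base frame: x ahead of the robot, y to its left, z up, the work surface at z = 0. Lengths are in m, angles in rad, forces in N, time in s.
With the tool pointing down it reaches from about 0.375 to 0.9 m from the base axis. Payload 3.1 kg.
Tool frame: the origin (TCP) lies at the very end of the fingers, on their centre line; the grasp point (between the pads) lies 19 mm behind it; z points along the fingers, y is the line along which they close (so a half turn about z gives the same grasp; the last joint's range is limited). The gripper opens to 85 mm and grips with 20 to 120 N. Pads are 22 mm wide; open, the fingers measure 114 mm over their backs; the gripper's body (76 mm by 85 mm) begins 54 mm behind the grasp point. The pads swing forward as they close: fully open they stand 13 mm farther back than shut.
Start: joints at [1.141, 0.527, 1.433, -0, 1.181, -0.178], TCP at [0.155, 0.605, 0.231] pointing down, gripper open.
Joint ranges: [-3.08, 3.08], [-0.75, 2.2], [0.22, 2.44], [-1.43, 4.57], [0, 2.65], [-2.85, 2.85]. Speed limits (rad/s): [2.79, 2.79, 3.14, 3.14, 3.14, 3.14].

## Interface

Orientations are given as a rotation vector (axis times angle).
In Python, from cell import bot, cams gives the robot as it stands.
- The arm moves only by the tool drive_tool, never from a script. Its argument "commands" is a list of rows, each an object with "offset": the shift along the tool's x, y, z in units of 25 mm (1.0 is 25 mm), a list of three; "angular": the turn, a rotation vector about the tool's x, y, z in units of 6 degrees (1.0 is 6 degrees), a list of three. In form: [{"offset": [tx, ty, tz], "angular": [ax, ay, az]}, ...]. A call has 1 to 20 rows; each row shifts and turns the commanded pose from where the row before left it, along the tool's axes as they then stand; what a row does not reach is not made up. A row lasts 1/12 s, in which the tool goes at most 41.7 mm and 7.16 degrees, less where a joint would pass 70% of its speed; a pose out of reach is approached as far as the arm can. A call is refused whole if a number of a shift passes 1 or a number of a turn 1, either way. A call with a gripper value outside its range is refused whole. "grip" is the closure, from -1 (fully open) to 1 (shut), so that 0 is half open, set as the call begins (left out, the last holds). The fingers move at their own pace and stop on an object; "newtons" is the grip in N (left out, the last holds). Time passes only in rows, so rows that do not move let the fingers close. It gives the time, the measured TCP pose, the force, the opening and the grip force at its end, in the units of the state.
- bot.sense(): the state, without advancing time (a new reading comes with each control period).
- cams.snapshot(name): name is "side" or "top"; returns a dict with "color" (384x512x3 uint8, red, green, blue), "range_z" (384x512 float32, m along the optical axis (not along the pixel's ray), 0 where there is no reading), "fovy" (degrees; the focal length in pixels is half the picture's height over the tangent of half this angle, whatever the lens; pixels are square), "cx", "cy" (the principal point, pixels), "R" (3x3) and "t" (3): a world point X has camera coordinates R X + t. Camera axes: x right, y down, z forward; pixel columns grow to the right and rows downward; lengths in m; the calibration is good to about 2 mm. A picture is of the moment at which its call begins.
- bot.finish_job(): hands the job in; it is judged then, once.
The state is a dict: "time": time; "q": joint angles; "qvel": joint speeds; "joint_torque": joint torques, N m; "tool_pos": TCP position; "tcp_rot": TCP orientation; "ft_force": force on the tool from outside, world axes, zero at the start; "wrist_torque": the same for the moment, N m; "width": finger opening in m; "gripper_force": force on a finger pad.
Only numpy, scipy, OpenCV 4.12 (cv2) and the standard library are available. Lean on these libraries where they do the work, as an engineer would, in place of code of your own. Each camera call takes 0.05 s, during which the arm holds its last target. There are 200 camera calls.

## Task

The three aluminium heat-spreader plates have dried in the wire drip rack. Put them away in the blue slanting stock rack, one in each slot, every plate dropped fully home to the slot's floor: the slots narrow from front to back, so each plate has to go where its thickness fits. The plates carry no marks, so find each one's thickness by gripping it or trying it. Keep them the same way up, let go of them all, and leave the brush, the marker and the solder reel where they lie.

Things in the scene. Friction and masses are not known exactly. Their poses are not given: they have to be found in the camera images.
- plate_a: bare aluminium heat-spreader plate, 70 mm wide, 110 mm tall, copper pad on both faces. The three plates differ only in thickness: one 6, one 11, one 16 mm; which is which is not told. Origin: middle of the lower edge of the face turned to the robot; z up along the plate (0 to 110 mm), y along its width (-35 to 35), x through its thickness, from the origin's face (0) to the far face.
- plate_b: another such plate, same frame, thickness 6, 11 or 16 mm. Plates start leaning 22 degrees from vertical in the drip rack, tops towards the robot. From 66 mm up its z both faces are free for fingers. A gripped plate can be drawn up to 5 mm off the wires it leans on, along its +x, and is lifted out along its z.
- plate_c: another such plate, same frame, thickness 6, 11 or 16 mm. The plates weigh about 0.12, 0.23 and 0.33 kg (6, 11, 16 mm), give or take a fifth.
- stock_slots: the slots of the blue sheet-metal stock rack (fixed). The frame leans with the slots: z points out of them, 25 degrees from vertical, up and to the robot; plates go in along -z. x runs across the slots, away from the robot and rising 25 degrees; y is level, along the slots. z 0 is the floor of all slots. Slots are 86 mm long (y -43 to 43), closed by cheeks at both ends.
- slot_wide (a point): middle of the wide (front) slot's floor: x -52 mm in stock_slots, 18 mm clear. In every slot the walls are parallel from z 0 to 43 mm, then flare to a mouth about 13 mm wider at z 55 mm, level with the sheet between the mouths. A plate too thick for a slot sticks in the flare, at least 40 mm short of the floor. White bars beside the mouths: longer = thicker plate.
- slot_middle (a point): middle of the middle slot's floor: x 0 in stock_slots, 13 mm clear
- slot_narrow (a point): middle of the narrow (rear) slot's floor: x +52 mm in stock_slots, 8 mm clear
- drip_rack: steel wire drip rack in a grey tray 150 x 286 x 20 mm (fixed). Origin under the tray's middle, x away from the robot, y along the row of places (y -86, 0, 86 mm; plates stand there in any order, up to 4 mm off), z up. The wires that the plates lean on, and the prongs between them, reach 65 mm up the plates; behind the plates only a low wire holds their feet.
- cleaning_brush: black brush, 24 x 132 x 6 mm, lying loose on the table behind the drip rack; origin under its middle. A bystander.
- pen: white marker with a black cap, 13 x 126 x 14 mm, lying loose in front of the stock rack; origin under its middle. A bystander.
- reel: solder reel, 58 mm across and 36 mm high, standing loose in front of the racks; origin under its middle. A bystander.

How it is judged:
By the outcome, as a careful person would: the job done as asked, in the order asked, and still so for the second after the job is handed in, with the robot touching nothing.
It also fails if it takes over 67 s, if anything falls off the work surface, if the arm or the gripper's body presses on something with over 40 N, if the wrist force passes 120 N, or if a joint passes its speed limit or range.

## Working session

There is one attempt and no reset: what is moved stays moved. The work goes in short steps, Python scripts to look and compute and a tool call to move; the robot and the scene stay as the last step left them, time stands still between calls to the robot, and variables do not carry over. Pictures are saved under pics/ and viewed, at most 10 in all, crops included, and the job is handed in when it is done.

Besides the shell and the picture viewer there is one more tool, called after "Call:" as a command line: name --argument value ..., lists and objects as JSON in quotes. drive_tool: Moves the arm, as the interface text tells. Its arguments: {"type":"object","properties":{"commands":{"type":"array"},"grip":{"type":"number"},"newtons":{"type":"number"}},"required":["commands"]}

```bash
mkdir -p pics; ls; python3 - <<'E'
from cell import bot,cams
import cv2,numpy as np
for n in("side","top"):
    s=cams.snapshot(n); cv2.imwrite(f"pics/{n}0.png",s["color"][:,:,::-1]); np.savez(f"{n}0.npz",**s)
    print(n,s["fovy"],s["cx"],s["cy"],s["R"].round(4).tolist(),s["t"])
print(bot.sense())
E
```

```text
pics
side 54.105775506143594 251.9138027908223 188.82866529440173 [[0.9558, -0.2941, 0.0051], [-0.1777, -0.591, -0.7869], [0.2344, 0.7512, -0.6171]] [-0.54620648  0.19158636  0.8040833 ]
top 45.18434695106434 254.88684203687922 193.04915032111842 [[0.0187, -0.9997, -0.0184], [-0.9909, -0.016, -0.1339], [0.1335, 0.0207, -0.9908]] [0.02916522 0.5746889  1.01561895]
{'time': 0.1, 'q': array([ 1.14150246e+00,  5.28365524e-01,  1.43375248e+00, -3.60616774e-05,
        1.18141362e+00, -1.78498897e-01]), 'qvel': array([ 5.56909348e-04, -4.92603946e-03, -1.66025409e-03, -2.94923532e-04,
        6.63171176e-05, -5.61997516e-04]), 'joint_torque': array([-2.61692512e-04, -4.43302703e+01, -1.78586733e+01, -2.37730283e-04,
        3.88928820e-03,  1.66789283e-05]), 'tool_pos': array([0.15482027, 0.60486428, 0.2304431 ]), 'tcp_rot': array([-3.92826045e-01, -3.11638223e+00,  2.92133048e-03]), 'ft_force': array([-0.14593496, -0.62912219,  0.29003504]), 'wrist_torque': array([-0.00731335,  0.00408248,  0.01077108]), 'gripper_force': 0.0, 'width': 0.08549151766610381}
```

View pics/side0.png

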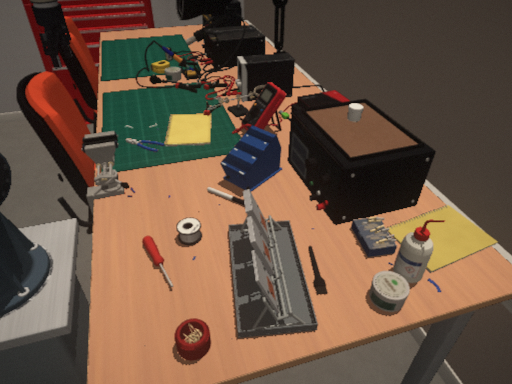

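View pics/top0.png

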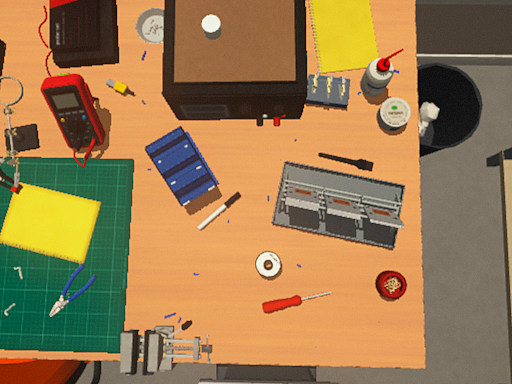

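```bash
cat > h.py <<'E'
import numpy as np,cv2
def cloud(s):
    H,W=s["range_z"].shape; f=H/2/np.tan(np.radians(float(s["fovy"]))/2)
    v,u=np.mgrid[:H,:W]; z=s["range_z"]
    c=np.stack([(u-s["cx"])/f*z,(v-s["cy"])/f*z,z],-1)
    return (c-s["t"])@s["R"]
def px(s,X):
    f=s["range_z"].shape[0]/2/np.tan(np.radians(float(s["fovy"]))/2)
    c=np.asarray(X)@s["R"].T+s["t"]; return c[...,:2]/c[...,2:]*f+[s["cx"],s["cy"]]
E
python3 - <<'E'
from h import *
for n in("side","top"):
    s=dict(np.load(n+"0.npz")); P=cloud(s); ok=s["range_z"]>0
    hsv=cv2.cvtColor(s["color"],cv2.COLOR_RGB2HSV)
    x0,x1,y0,y1=(262,415,150,258) if n=="top" else (222,320,210,345)
    roi=np.zeros(ok.shape,bool); roi[y0:y1,x0:x1]=1
    m=roi&ok&(hsv[...,1]<70)&(P[...,2]>.010)&(P[...,2]<.03)
    m=cv2.morphologyEx(m.astype(np.uint8),cv2.MORPH_OPEN,np.ones((2,2)))>0
    r=cv2.minAreaRect((P[m][:,:2]*1000).astype(np.float32)); print(n,"tray",r)
    # table level
    w=ok&(hsv[...,1]>90)&roi; print("table z",np.median(P[w][:,2]))
    x0,x1,y0,y1=(135,225,118,215) if n=="top" else (215,290,120,195)
    roi[:]=0; roi[y0:y1,x0:x1]=1
    m=roi&ok&(hsv[...,0]>100)&(hsv[...,0]<130)&(hsv[...,1]>100)&(P[...,2]>.01)
    B=P[m]; print("blue",len(B),B.min(0),B.max(0))
    t=B[B[:,2]>.03]
    # ransac plane with normal ~25deg from vertical
    rng=np.random.default_rng(0);best=0
    for i in range(3000):
        a=t[rng.choice(len(t),3,False)]; nn=np.cross(a[1]-a[0],a[2]-a[0]); L=np.linalg.norm(nn)
        if L<1e-5: continue
        nn/=L; nn*=np.sign(nn[2])
        if abs(np.degrees(np.arccos(nn[2]))-25)>5: continue
        k=abs((t-a[0])@nn)<.0025
        if k.sum()>best: best=k.sum();K=k
    q=t[K]; c=q.mean(0); nn=np.linalg.svd(q-c)[2][2]; nn*=np.sign(nn[2])
    print("plane",best,c,nn,np.degrees(np.arccos(nn[2])),np.degrees(np.arctan2(nn[1],nn[0])))
    img=s["color"][:,:,::-1]
a=dict(np.load("side0.npz"))["color"][115:200,210:295,::-1];b=dict(np.load("top0.npz"))["color"][115:215,135:235,::-1];c=dict(np.load("top0.npz"))["color"][150:258,262:415,::-1];d=dict(np.load("side0.npz"))["color"][185:340,220:325,::-1]
o=np.zeros((600,800,3),np.uint8)
for im,(x,y,w,h) in((a,(0,0,300,300)),(b,(300,0,300,300)),(c,(0,300,425,300)),(d,(600,0,200,295))):o[y:y+h,x:x+w]=cv2.resize(im,(w,h),interpolation=cv2.INTER_CUBIC)
cv2.imwrite("pics/crop.png",o)
E
```

```text
side tray ((519.9080200195312, -340.55877685546875), (673.698486328125, 159.6782684326172), 77.22647857666016)
table z 0.00131047444817826
blue 1237 [0.54909191 0.12505625 0.01250784] [0.7175478  0.26939641 0.12862355]
plane 572 [0.62720226 0.19788921 0.10045862] [-0.35104996 -0.23282248  0.90694962] 24.91284229009021 -146.44696568518114
top tray ((515.63427734375, -148.9998016357422), (295.8835754394531, 224.22210693359375), 79.1749496459961)
table z 0.0012609924149166165
blue 1825 [0.54285293 0.12815513 0.01074541] [0.71092847 0.27857304 0.13102881]
plane 1087 [0.62763782 0.20557258 0.10193407] [-0.36096068 -0.22722134  0.90447656] 25.24712365102616 -147.80997226715337
```

View pics/crop.png

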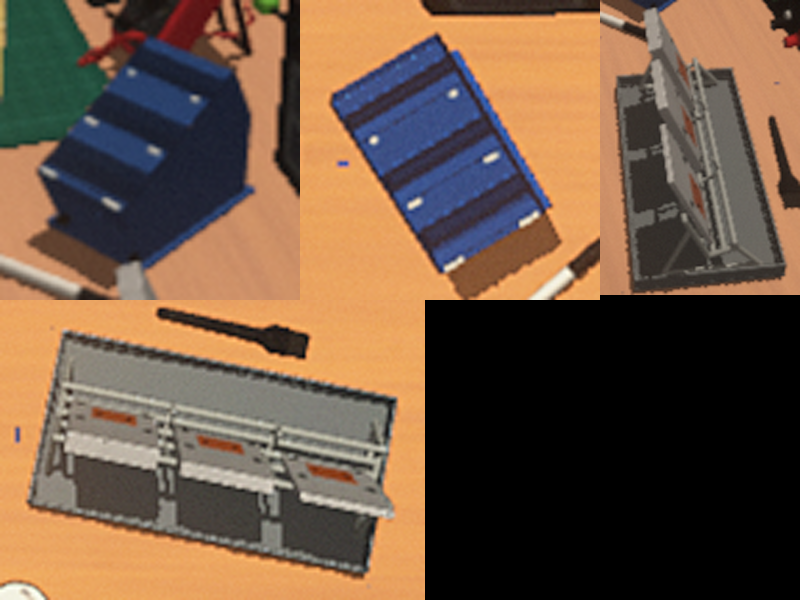

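```bash
python3 - <<'E'
from h import *
for n in("side","top"):
    s=dict(np.load(n+"0.npz")); P=cloud(s); ok=s["range_z"]>0
    hsv=cv2.cvtColor(s["color"],cv2.COLOR_RGB2HSV)
    x0,x1,y0,y1=(262,415,150,258) if n=="top" else (222,320,210,345)
    roi=np.zeros(ok.shape,bool); roi[y0:y1,x0:x1]=1
    m=(roi&ok&(hsv[...,1]<75)).astype(np.uint8)
    k,l,st,_=cv2.connectedComponentsWithStats(m); i=1+st[1:,4].argmax(); M=l==i
    q=P[M&(P[...,2]<.03)&(P[...,2]>.002)]; q=q[np.hypot(*(q[:,:2]-np.median(q[:,:2],0)).T)<.2]
    r=cv2.minAreaRect((q[:,:2]*1000).astype(np.float32)); print(n,"tray",r)
    if n=="side": m2=M
    h=P[roi&ok&(P[...,2]>.04)]
    np.save(n+"h.npy",h)
    # planes for plates
    t=h.copy(); rng=np.random.default_rng(0)
    for p in range(4):
        best=0
        for i in range(4000):
            a=t[rng.choice(len(t),3,False)]; nn=np.cross(a[1]-a[0],a[2]-a[0]); L=np.linalg.norm(nn)
            if L<1e-5: continue
            nn/=L; nn*=np.sign(nn[0])
            if abs(np.degrees(np.arcsin(nn[2]))-22)>7: continue
            k=(abs((t-a[0])@nn)<.002)&(np.linalg.norm(t-a[0],axis=1)<.09)
            if k.sum()>best: best=k.sum();K=k
        if best<30: break
        q=t[K]; c=q.mean(0); nn=np.linalg.svd(q-c)[2][2]; nn*=np.sign(nn[0])
        print(" plate",best,c.round(4),nn.round(3),"el",np.degrees(np.arcsin(nn[2])).round(1),"yaw",np.degrees(np.arctan2(nn[1],nn[0])).round(1),"zmax",q[:,2].max().round(4))
        t=t[~K]
E
```

```text
side tray ((556.2640991210938, -156.13812255859375), (288.1979064941406, 149.22879028320312), 79.29326629638672)
 plate 803 [ 0.5337 -0.194   0.0955] [ 0.895 -0.225  0.386] el 22.7 yaw -14.1 zmax 0.142
 plate 263 [ 0.5224 -0.2216  0.0994] [ 0.892 -0.212  0.4  ] el 23.6 yaw -13.4 zmax 0.141
 plate 221 [ 0.5567 -0.1059  0.0873] [ 0.874 -0.254  0.414] el 24.4 yaw -16.2 zmax 0.1409
 plate 162 [ 0.5725 -0.1919  0.0538] [ 0.886 -0.168  0.433] el 25.6 yaw -10.7 zmax 0.0699
top tray ((555.1543579101562, -153.39053344726562), (284.77880859375, 150.11416625976562), 79.09843444824219)
 plate 727 [ 0.5493 -0.1198  0.0981] [ 0.896 -0.233  0.377] el 22.2 yaw -14.6 zmax 0.1461
 plate 463 [ 0.5195 -0.2273  0.1014] [ 0.911 -0.157  0.381] el 22.4 yaw -9.8 zmax 0.1419
 plate 165 [ 0.5482 -0.0711  0.1233] [ 0.889 -0.238  0.392] el 23.1 yaw -15.0 zmax 0.1462
 plate 155 [ 0.5759 -0.1647  0.0528] [ 0.868 -0.167  0.468] el 27.9 yaw -10.9 zmax 0.0692
```

```bash
cat >> h.py <<'E'
yaw=np.radians(-10.8);c0=np.array([.5557,-.1548,0])
def frame(yaw,l):
    h=np.array([np.cos(yaw),np.sin(yaw),0]);Z=np.array([0,0,1.]);l=np.radians(l)
    return np.stack([h*np.cos(l)+Z*np.sin(l),[-np.sin(yaw),np.cos(yaw),0],-h*np.sin(l)+Z*np.cos(l)],1) # cols x,y,z
F=frame(yaw,22)
E
python3 - <<'E'
from h import *
for n in("side","top"):
    L=(np.load(n+"h.npy")-c0)@F*1000
    print(n)
    for p in(-86,0,86):
        q=L[(abs(L[:,1]-p)<45)]
        wm=np.percentile(q[:,2],99.5)
        q=q[q[:,2]>wm-38]
        y=np.percentile(q[:,1],[1,99])
        h,e=np.histogram(q[:,0],np.arange(-70,50,2)); 
        f=q[q[:,0]>np.percentile(q[:,0],99)-6]; A=np.c_[f[:,1]-p,f[:,2]-wm,np.ones(len(f))]; s=np.linalg.lstsq(A,f[:,0],rcond=None)[0]
        print(p,"wmax",wm.round(1),"y",y.round(1),y.mean().round(1),"u",np.percentile(q[:,0],[2,50,95]).round(1),s.round(3),[(int(a),int(b)) for a,b in zip(e,h) if b])
E
```

```text
side
-86 wmax 143.3 y [-124.1  -54.4] -89.3 u [14.5 19.5 20.2] [ 1.5000e-02 -6.1000e-02  1.7948e+01] [(12, 2), (14, 39), (16, 47), (18, 168), (20, 44)]
0 wmax 143.6 y [-34.3  35.2] 0.4 u [14.2 22.5 25.1] [ 2.2000e-02 -6.2000e-02  2.2747e+01] [(14, 35), (16, 37), (18, 38), (20, 37), (22, 42), (24, 133)]
86 wmax 142.3 y [52.1 79.3] 65.7 u [14.7 24.9 30. ] [ 1.2200e-01 -9.0000e-03  3.1279e+01] [(14, 7), (16, 7), (18, 6), (20, 12), (22, 16), (24, 11), (26, 11), (28, 27), (30, 7)]
top
-86 wmax 146.2 y [-119.8  -50.7] -85.3 u [12.6 17.7 18.8] [-6.0000e-03 -6.8000e-02  1.6199e+01] [(12, 23), (14, 37), (16, 102), (18, 86)]
0 wmax 145.9 y [-29.7  38.9] 4.6 u [12.9 22.  23.7] [-7.0000e-03 -6.6000e-02  2.1342e+01] [(10, 1), (12, 21), (14, 39), (16, 33), (18, 34), (20, 32), (22, 154), (24, 4)]
86 wmax 146.7 y [ 57.1 125.3] 91.2 u [13.4 24.4 28.8] [-2.0000e-03 -7.4000e-02  2.6215e+01] [(12, 23), (14, 29), (16, 34), (18, 32), (20, 33), (22, 35), (24, 30), (26, 71), (28, 97)]
```

```bash
python3 - <<'E'
from h import *
for n in("side","top"):
    s=dict(np.load(n+"0.npz")); P=cloud(s); ok=s["range_z"]>0
    hsv=cv2.cvtColor(s["color"],cv2.COLOR_RGB2HSV)
    x0,x1,y0,y1=(135,225,118,215) if n=="top" else (215,290,120,195)
    roi=np.zeros(ok.shape,bool); roi[y0:y1,x0:x1]=1
    G0=frame(np.radians(32.9),25); c=np.array([.6275,.2018,.1015])
    L=(P-c)@G0*1000
    blue=roi&ok&(hsv[...,0]>100)&(hsv[...,0]<130)&(hsv[...,1]>100)
    q=L[blue&(abs(L[...,2])<4)]; r=cv2.minAreaRect(q[:,:2].astype(np.float32)); print(n,r,"z",np.median(q[:,2]))
    core=q[abs(q[:,1]-r[0][1])<30]
    print("lit strips",[(int(a),int(b)) for b,a in zip(*np.histogram(core[:,0],np.arange(-90,90,2)))])
    w=roi&ok&(hsv[...,1]<70)&(hsv[...,2]>150)&(abs(L[...,2])<6)
    k,l,st,_=cv2.connectedComponentsWithStats(w.astype(np.uint8))
    for i in range(1,k): print("bar",st[i,4],L[l==i].mean(0).round(1))
    np.save(n+"L.npy",L[roi&ok])
    # depth-based below-plane profile
    core=L[roi&ok&(abs(L[...,1]-r[0][1])<25)]
    print("prof",[(b,np.median(core[(core[:,0]//3*3)==b][:,2]).round(0)) for b in range(-84,84,3) if ((core[:,0]//3*3)==b).any()])
E
```

```text
side ((-11.031715393066406, -2.2583885192871094), (88.10391235351562, 148.48629760742188), 88.82351684570312) z 0.041239928685079294
lit strips [(-90, 0), (-88, 0), (-86, 7), (-84, 6), (-82, 9), (-80, 13), (-78, 5), (-76, 1), (-74, 0), (-72, 0), (-70, 0), (-68, 0), (-66, 0), (-64, 0), (-62, 0), (-60, 0), (-58, 0), (-56, 0), (-54, 0), (-52, 1), (-50, 6), (-48, 14), (-46, 14), (-44, 15), (-42, 11), (-40, 11), (-38, 12), (-36, 14), (-34, 12), (-32, 9), (-30, 9), (-28, 9), (-26, 13), (-24, 6), (-22, 1), (-20, 0), (-18, 0), (-16, 0), (-14, 0), (-12, 0), (-10, 0), (-8, 0), (-6, 0), (-4, 2), (-2, 5), (0, 14), (2, 13), (4, 11), (6, 13), (8, 8), (10, 16), (12, 11), (14, 13), (16, 9), (18, 7), (20, 16), (22, 11), (24, 8), (26, 9), (28, 12), (30, 9), (32, 2), (34, 0), (36, 0), (38, 0), (40, 0), (42, 0), (44, 0), (46, 2), (48, 5), (50, 19), (52, 15), (54, 9), (56, 9), (58, 10), (60, 10), (62, 2), (64, 0), (66, 0), (68, 0), (70, 0), (72, 0), (74, 0), (76, 0), (78, 0), (80, 0), (82, 0), (84, 0), (86, 0)]
bar 3 [-27.   32.5   0.9]
bar 1 [-26.2 -30.2  -1.6]
bar 3 [-81.4  32.4  -0.3]
bar 4 [-81.9 -30
[... 2959 characters left out ...]
 np.float64(-14.0)), (-3, np.float64(-8.0)), (0, np.float64(-2.0)), (3, np.float64(0.0)), (6, np.float64(-0.0)), (9, np.float64(-1.0)), (12, np.float64(-0.0)), (15, np.float64(-0.0)), (18, np.float64(-1.0)), (21, np.float64(0.0)), (24, np.float64(0.0)), (27, np.float64(-0.0)), (30, np.float64(-0.0)), (33, np.float64(-5.0)), (36, np.float64(-28.0)), (39, np.float64(-56.0)), (45, np.float64(-9.0)), (48, np.float64(-5.0)), (51, np.float64(-1.0)), (54, np.float64(-0.0)), (57, np.float64(-2.0)), (60, np.float64(-4.0)), (63, np.float64(-34.0)), (66, np.float64(-143.0)), (69, np.float64(-143.0)), (72, np.float64(-144.0)), (75, np.float64(-146.0)), (78, np.float64(-147.0)), (81, np.float64(-149.0))]
```

```bash
cat >> h.py <<'E'
from scipy.spatial.transform import Rotation as Ro
from scipy.linalg import logm,expm
cs=np.array([.6275,.2018,.1015]);G0=frame(np.radians(32.9),25);cs=cs+G0@np.array([-10.2,.5,-55])/1000
G=frame(np.radians(32.1),25)
def pose(Fr,o,p):  # tool pose at local point p (mm) of frame Fr,o
    T=np.eye(4);T[:3,:3]=np.stack([Fr[:,1],Fr[:,0],-Fr[:,2]],1);T[:3,3]=o+Fr@np.array(p)/1000;return T
def cur(s):
    T=np.eye(4);T[:3,:3]=Ro.from_rotvec(s["tcp_rot"]).as_matrix();T[:3,3]=s["tool_pos"];return T
def plan(A,B,n=None):
    D=np.linalg.inv(A)@B; l=logm(D).real
    for k in ([n] if n else range(1,80)):
        E=expm(l/k); o=E[:3,3]/.025; a=np.degrees(Ro.from_matrix(E[:3,:3]).as_rotvec())/6
        if max(abs(o).max(),abs(a).max())<.8: break
    print("n",k,"off",o.round(3),"ang",a.round(3)); return B
def show(s): print("t",round(s["time"],2),"pos",s["tool_pos"].round(4),"w",round(s["width"]*1e3,2),"F",s["ft_force"].round(1),"gf",round(s["gripper_force"],1))
PL={6:(-87.3,17.5),11:(2.5,19.5),16:(89,22)}  # y, grip x
def pick(t,dz=0): return pose(F,c0,[PL[t][1],PL[t][0],34.3+71+dz])
E
python3 - <<'E'
from h import *
from cell import bot
s=bot.sense();show(s);A=cur(s)
B=pick(6,60);print(B[:3,3]);plan(A,B)
E=expm(logm(np.linalg.inv(A)@B).real/2);print((A@E)[:3,3]);print(pick(6)[:3,3],cs)
E
```

```text
t 0.1 pos [0.1548 0.6049 0.2304] w 85.49 F [-0.1 -0.6  0.3] gf 0.0
[ 0.49445427 -0.23199096  0.15981911]
n 49 off [-0.788 -0.174  0.067] ang [-0.06  -0.056  0.29 ]
[0.48525073 0.25086061 0.20414042]
[ 0.51653255 -0.23620262  0.10418808] [0.63898281 0.20982407 0.04734237]
```

Call:
drive_tool --commands '[{"offset":[-0.965,-0.213,0.082],"angular":[-0.073,-0.069,0.355]},{"offset":[-0.965,-0.213,0.082],"angular":[-0.073,-0.069,0.355]},{"offset":[-0.965,-0.213,0.082],"angular":[-0.073,-0.069,0.355]},{"offset":[-0.965,-0.213,0.082],"angular":[-0.073,-0.069,0.355]},{"offset":[-0.965,-0.213,0.082],"angular":[-0.073,-0.069,0.355]},{"offset":[-0.965,-0.213,0.082],"angular":[-0.073,-0.069,0.355]},{"offset":[-0.965,-0.213,0.082],"angular":[-0.073,-0.069,0.355]},{"offset":[-0.965,-0.213,0.082],"angular":[-0.073,-0.069,0.355]},{"offset":[-0.965,-0.213,0.082],"angular":[-0.073,-0.069,0.355]},{"offset":[-0.965,-0.213,0.082],"angular":[-0.073,-0.069,0.355]},{"offset":[-0.965,-0.213,0.082],"angular":[-0.073,-0.069,0.355]},{"offset":[-0.965,-0.213,0.082],"angular":[-0.073,-0.069,0.355]},{"offset":[-0.965,-0.213,0.082],"angular":[-0.073,-0.069,0.355]},{"offset":[-0.965,-0.213,0.082],"angular":[-0.073,-0.069,0.355]},{"offset":[-0.965,-0.213,0.082],"angular":[-0.073,-0.069,0.355]},{"offset":[-0.965,-0.213,0.082],"angular":[-0.073,-0.069,0.355]},{"offset":[-0.965,-0.213,0.082],"angular":[-0.073,-0.069,0.355]},{"offset":[-0.965,-0.213,0.082],"angular":[-0.073,-0.069,0.355]},{"offset":[-0.965,-0.213,0.082],"angular":[-0.073,-0.069,0.355]},{"offset":[-0.965,-0.213,0.082],"angular":[-0.073,-0.069,0.355]}]' --grip 0.15 --newtons 50

```text
time: 1.77
tool_pos: [0.4871, 0.2517, 0.2045]
tcp_rot: [1.425, 2.613, 0.195]
ft_force: [-0.1, -0.5, 0.4]
width: 0.0365
gripper_force: 0.0
```

Call:
drive_tool --commands '[{"offset":[-0.965,-0.213,0.082],"angular":[-0.073,-0.069,0.355]},{"offset":[-0.965,-0.213,0.082],"angular":[-0.073,-0.069,0.355]},{"offset":[-0.965,-0.213,0.082],"angular":[-0.073,-0.069,0.355]},{"offset":[-0.965,-0.213,0.082],"angular":[-0.073,-0.069,0.355]},{"offset":[-0.965,-0.213,0.082],"angular":[-0.073,-0.069,0.355]},{"offset":[-0.965,-0.213,0.082],"angular":[-0.073,-0.069,0.355]},{"offset":[-0.965,-0.213,0.082],"angular":[-0.073,-0.069,0.355]},{"offset":[-0.965,-0.213,0.082],"angular":[-0.073,-0.069,0.355]},{"offset":[-0.965,-0.213,0.082],"angular":[-0.073,-0.069,0.355]},{"offset":[-0.965,-0.213,0.082],"angular":[-0.073,-0.069,0.355]},{"offset":[-0.965,-0.213,0.082],"angular":[-0.073,-0.069,0.355]},{"offset":[-0.965,-0.213,0.082],"angular":[-0.073,-0.069,0.355]},{"offset":[-0.965,-0.213,0.082],"angular":[-0.073,-0.069,0.355]},{"offset":[-0.965,-0.213,0.082],"angular":[-0.073,-0.069,0.355]},{"offset":[-0.965,-0.213,0.082],"angular":[-0.073,-0.069,0.355]},{"offset":[-0.965,-0.213,0.082],"angular":[-0.073,-0.069,0.355]},{"offset":[-0.965,-0.213,0.082],"angular":[-0.073,-0.069,0.355]},{"offset":[-0.965,-0.213,0.082],"angular":[-0.073,-0.069,0.355]},{"offset":[-0.965,-0.213,0.082],"angular":[-0.073,-0.069,0.355]},{"offset":[-0.965,-0.213,0.082],"angular":[-0.073,-0.069,0.355]}]'

```text
time: 3.43
tool_pos: [0.4977, -0.231, 0.1609]
tcp_rot: [2.177, 1.801, 0.348]
ft_force: [0.6, -0.7, -0.1]
width: 0.0359
gripper_force: 0.0
```

```bash
python3 - <<'E'
from h import *
from cell import bot,cams
s=bot.sense();show(s);A=cur(s)
plan(A,pick(6,60)); plan(pick(6,60),pick(6))
s=cams.snapshot("side"); cv2.imwrite("pics/p1.png",cv2.resize(s["color"][150:350,200:350,::-1],(600,800))[:600])
E
```

```text
t 3.43 pos [ 0.4977 -0.231   0.1609] w 35.85 F [ 0.6 -0.7 -0.1] gf 0.0
n 1 off [-0.062 -0.128 -0.007] ang [-0.012  0.011 -0.002]
n 4 off [-0.   0.   0.6] ang [ 0.  0. -0.]
```

View pics/p1.png

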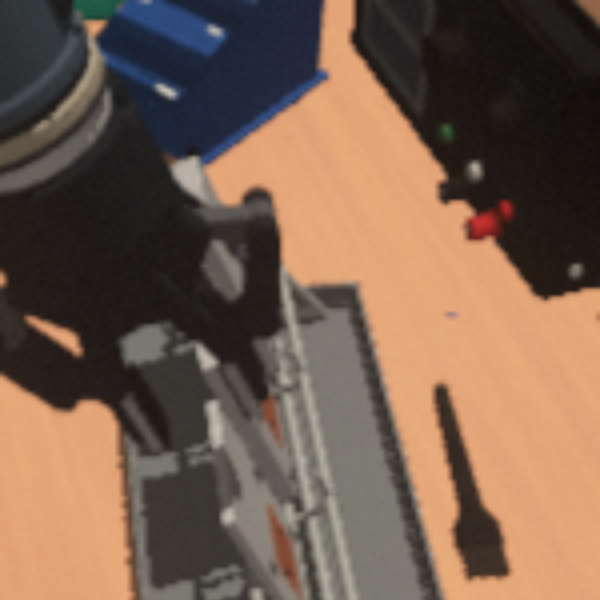

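```bash
python3 - <<'E'
from h import *
s=dict(np.load("side0.npz"))
X=np.array([.4977,-.231,.1609]);print("tcp px",px(s,X))
for t in PL:
    y=PL[t][0];print(t,[px(s,c0+F@np.array([13.2,y+d,w])/1000).round(0).tolist() for d in(-35,35) for w in(34,144)])
P=cloud(s);print(P[245,265],P[265,262],P[292,270],P[225,255])
E
```

```text
tcp px [250.88912066 254.43697021]
6 [[275.0, 313.0], [254.0, 280.0], [270.0, 282.0], [249.0, 249.0]]
11 [[268.0, 275.0], [248.0, 241.0], [264.0, 249.0], [245.0, 216.0]]
16 [[263.0, 244.0], [244.0, 211.0], [259.0, 222.0], [241.0, 190.0]]
[ 0.5578711  -0.13642821  0.07015955] [ 0.52669139 -0.20864717  0.09843337] [ 0.52716351 -0.2554106   0.07603128] [ 0.53924082 -0.12396713  0.12162598]
```

Call:
drive_tool --commands '[{"offset":[-0.06,-0.13,0],"angular":[0,0,0]},{"offset":[0,0,0.6],"angular":[0,0,0]},{"offset":[0,0,0.6],"angular":[0,0,0]},{"offset":[0,0,0.6],"angular":[0,0,0]},{"offset":[0,0,0.6],"angular":[0,0,0]},{"offset":[0,0,0],"angular":[0,0,0]}]'

```text
time: 3.98
tool_pos: [0.5166, -0.2333, 0.1021]
tcp_rot: [2.178, 1.807, 0.348]
ft_force: [1.0, -1.1, -0.2]
width: 0.0362
gripper_force: 0.0
```

```bash
python3 - <<'E'
from h import *
from cell import bot,cams
s=bot.sense();show(s);A=cur(s)
plan(A,pick(6))
s=cams.snapshot("side"); a=cv2.resize(s["color"][200:330,200:330,::-1],(400,400))
s=cams.snapshot("top"); b=cv2.resize(s["color"][140:270,290:420,::-1],(400,400))
cv2.imwrite("pics/p2.png",np.hstack([a,b]))
E
```

```text
t 3.98 pos [ 0.5166 -0.2333  0.1021] w 36.21 F [ 1.  -1.1 -0.2] gf 0.0
n 1 off [-0.116  0.049 -0.071] ang [-0.049 -0.02   0.024]
```

View pics/p2.png

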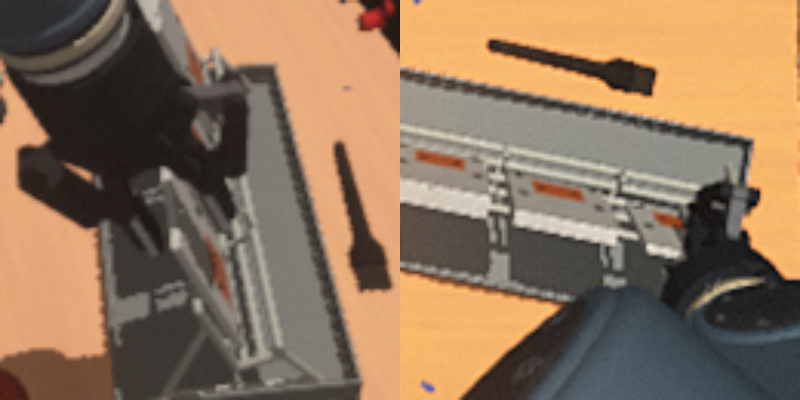

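Call:
drive_tool --commands '[{"offset":[-0.1,0.05,0],"angular":[0,0,0]},{"offset":[0,0,0],"angular":[0,0,0]},{"offset":[0,0,0],"angular":[0,0,0]},{"offset":[0,0,0],"angular":[0,0,0]},{"offset":[0,0,0],"angular":[0,0,0]},{"offset":[0,0,0],"angular":[0,0,0]},{"offset":[0,0,0],"angular":[0,0,0]},{"offset":[0,0,0],"angular":[0,0,0]}]' --grip 1 --newtons 50

```text
time: 4.75
tool_pos: [0.5177, -0.2379, 0.1056]
tcp_rot: [2.175, 1.802, 0.348]
ft_force: [-2.7, 0.7, 5.6]
width: 0.0049
gripper_force: 54.1
```

Call:
drive_tool --commands '[{"offset":[0,0.08,0],"angular":[0,0,0]},{"offset":[0,0,-0.4],"angular":[0,0,0]},{"offset":[0,0,-0.6],"angular":[0,0,0]},{"offset":[0,0,-0.8],"angular":[0,0,0]},{"offset":[0,0,-0.8],"angular":[0,0,0]},{"offset":[0,0,-0.8],"angular":[0,0,0]},{"offset":[0,0,-0.8],"angular":[0,0,0]},{"offset":[0,0,-0.8],"angular":[0,0,0]},{"offset":[0,0,0],"angular":[0,0,0]}]'

```text
time: 5.5
tool_pos: [0.4736, -0.2296, 0.2243]
tcp_rot: [2.172, 1.8, 0.347]
ft_force: [0.1, 0.1, -1.3]
width: 0.0052
gripper_force: 52.9
```

```bash
cat >> h.py <<'E'
def slot(t,foot,dy=0,pz=71): return pose(G,cs,[{6:52,11:0,16:-52}[t],dy,foot+pz])
E
python3 - <<'E'
from h import *
from cell import bot,cams
s=bot.sense();show(s);A=cur(s);print((F.T@(A[:3,3]-c0)*1000).round(1))
s=cams.snapshot("side"); P=cloud(s); L=(P-A[:3,3])@F*1000
m=(s["range_z"]>0)&(L[...,0]>-12)&(L[...,0]<12)&(L[...,2]<-5)&(L[...,2]>-90)&(abs(L[...,1])<60)
q=L[m]; 
lo=q[(q[:,2]<-20)]; print(len(lo),np.percentile(lo,[1,50,99],axis=0).round(1))
cv2.imwrite("pics/p3.png",cv2.resize(s["color"][100:300,180:380,::-1],(600,600)))
B=slot(6,85);print(B[:3,3]);plan(A,B)
E
```

```text
t 5.5 pos [ 0.4736 -0.2296  0.2243] w 5.19 F [ 0.1  0.1 -1.3] gf 52.9
[ 22.2 -88.9 232.9]
340 [[ -1.7 -35.2 -72.9]
 [  3.8 -12.1 -45.7]
 [  4.4  33.5 -20.6]]
[0.62305654 0.19983354 0.21070253]
n 21 off [0.776 0.382 0.195] ang [-0.022  0.138 -0.311]
```

View pics/p3.png

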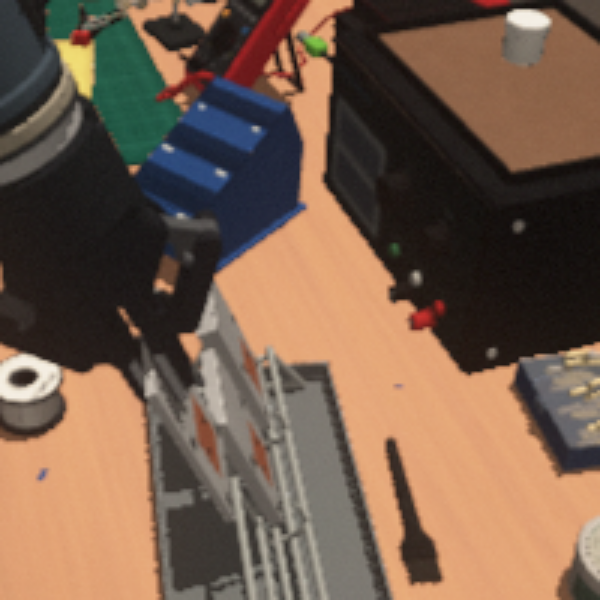

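```bash
python3 - <<'E'
from h import *
from cell import bot
A=cur(bot.sense());U=np.eye(4);U[2,3]=-.04;A=A@U
B=slot(6,85,1);D=logm(np.linalg.inv(A)@B).real;plan(A,B,18)
for k in range(0,19,3):print((A@expm(D*k/18))[:3,3].round(3))
E
```

```text
n 18 off [0.897 0.44  0.311] ang [-0.027  0.16  -0.363]
[ 0.459 -0.227  0.26 ]
[ 0.508 -0.166  0.251]
[ 0.548 -0.099  0.242]
[ 0.581 -0.029  0.234]
[0.604 0.046 0.226]
[0.618 0.123 0.218]
[0.623 0.201 0.211]
```

Call:
drive_tool --commands '[{"offset":[0,0,-0.8],"angular":[0,0,0]},{"offset":[0,0,-0.8],"angular":[0,0,0]},{"offset":[0.897,0.44,0.311],"angular":[-0.027,0.16,-0.363]},{"offset":[0.897,0.44,0.311],"angular":[-0.027,0.16,-0.363]},{"offset":[0.897,0.44,0.311],"angular":[-0.027,0.16,-0.363]},{"offset":[0.897,0.44,0.311],"angular":[-0.027,0.16,-0.363]},{"offset":[0.897,0.44,0.311],"angular":[-0.027,0.16,-0.363]},{"offset":[0.897,0.44,0.311],"angular":[-0.027,0.16,-0.363]},{"offset":[0.897,0.44,0.311],"angular":[-0.027,0.16,-0.363]},{"offset":[0.897,0.44,0.311],"angular":[-0.027,0.16,-0.363]},{"offset":[0.897,0.44,0.311],"angular":[-0.027,0.16,-0.363]},{"offset":[0.897,0.44,0.311],"angular":[-0.027,0.16,-0.363]},{"offset":[0.897,0.44,0.311],"angular":[-0.027,0.16,-0.363]},{"offset":[0.897,0.44,0.311],"angular":[-0.027,0.16,-0.363]},{"offset":[0.897,0.44,0.311],"angular":[-0.027,0.16,-0.363]},{"offset":[0.897,0.44,0.311],"angular":[-0.027,0.16,-0.363]},{"offset":[0.897,0.44,0.311],"angular":[-0.027,0.16,-0.363]},{"offset":[0.897,0.44,0.311],"angular":[-0.027,0.16,-0.363]},{"offset":[0.897,0.44,0.311],"angular":[-0.027,0.16,-0.363]},{"offset":[0.897,0.44,0.311],"angular":[-0.027,0.16,-0.363]}]'

```text
time: 7.22
tool_pos: [0.6218, 0.2027, 0.2077]
tcp_rot: [1.394, 2.524, 0.559]
ft_force: [0.7, -0.7, -1.4]
width: 0.0054
gripper_force: 53.0
```

Call:
drive_tool --commands '[{"offset":[0,0,0],"angular":[0,0,0]},{"offset":[0,0,0],"angular":[0,0,0]}]'

```text
time: 7.38
tool_pos: [0.6213, 0.2025, 0.2079]
tcp_rot: [1.394, 2.525, 0.559]
ft_force: [0.1, 0.5, -0.8]
width: 0.0055
gripper_force: 52.9
```

```bash
python3 - <<'E'
from h import *
from cell import bot,cams
s=bot.sense();show(s);A=cur(s)
plan(A,slot(6,85,1));plan(slot(6,85,1),slot(6,0,1))
s=cams.snapshot("side"); a=cv2.resize(s["color"][80:220,180:320,::-1],(400,400),interpolation=cv2.INTER_CUBIC)
P=cloud(s); L=(P-cs)@G*1000-[52,0,0]
m=(s["range_z"]>0)&(abs(L[...,0])<15)&(L[...,2]<140)&(L[...,2]>70)&(abs(L[...,1])<60)
q=L[m];print(len(q),np.percentile(q,[1,25,50,75,99],axis=0).round(1))
s=cams.snapshot("top"); b=cv2.resize(s["color"][90:230,110:250,::-1],(400,400),interpolation=cv2.INTER_CUBIC)
P=cloud(s); L=(P-cs)@G*1000-[52,0,0]
m=(s["range_z"]>0)&(abs(L[...,0])<15)&(L[...,2]<140)&(L[...,2]>70)&(abs(L[...,1])<60)
q=L[m];print(len(q),np.percentile(q,[1,25,50,75,99],axis=0).round(1))
cv2.imwrite("pics/p4.png",np.hstack([a,b]))
E
```

```text
t 7.38 pos [0.6213 0.2025 0.2079] w 5.45 F [ 0.1  0.5 -0.8] gf 52.9
n 1 off [-0.089  0.051 -0.102] ang [-0.029 -0.051  0.003]
n 5 off [ 0.   -0.    0.68] ang [ 0.  0. -0.]
259 [[ -6.  -31.7  81.7]
 [ -4.7 -19.1  97.5]
 [ -4.2  -0.5 111.9]
 [ -3.6  17.7 126.6]
 [  0.8  37.4 139.3]]
28 [[ -1.1 -29.5  82.9]
 [  1.7 -26.5  96. ]
 [  1.9 -23.1 103.7]
 [  2.  -19.6 119.4]
 [  2.3 -13.7 138.4]]
```

View pics/p4.png

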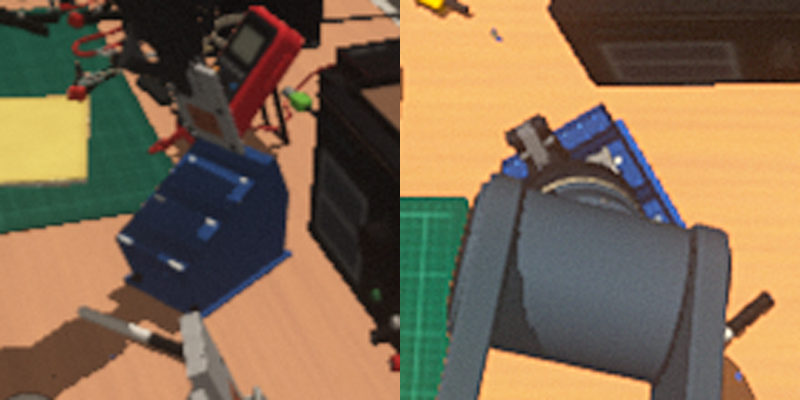

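Call:
drive_tool --commands '[{"offset":[-0.17,0.05,-0.05],"angular":[-0.03,-0.05,0]},{"offset":[0,0,0.5],"angular":[0,0,0]},{"offset":[0,0,0.5],"angular":[0,0,0]},{"offset":[0,0,0.4],"angular":[0,0,0]},{"offset":[0,0,0.3],"angular":[0,0,0]},{"offset":[0,0,0],"angular":[0,0,0]}]'

```text
time: 7.98
tool_pos: [0.6399, 0.2074, 0.1706]
tcp_rot: [1.396, 2.517, 0.558]
ft_force: [-0.8, 0.1, -1.8]
width: 0.0054
gripper_force: 52.9
```

Foot at about 42 mm with no contact; continue.

Call:
drive_tool --commands '[{"offset":[0,0,0.3],"angular":[0,0,0]},{"offset":[0,0,0.3],"angular":[0,0,0]},{"offset":[0,0,0.3],"angular":[0,0,0]},{"offset":[0,0,0],"angular":[0,0,0]}]'

```text
time: 8.32
tool_pos: [0.6484, 0.2127, 0.1514]
tcp_rot: [1.395, 2.515, 0.559]
ft_force: [1.0, 0.3, -2.5]
width: 0.0054
gripper_force: 52.8
```

```bash
python3 - <<'E'
from h import *
from cell import bot
s=bot.sense();show(s);A=cur(s);print((G.T@(A[:3,3]-cs)*1000).round(1))
plan(A,slot(6,0,1))
E
```

```text
t 8.32 pos [0.6484 0.2127 0.1514] w 5.41 F [ 1.   0.3 -2.5] gf 52.8
[52.6 -2.5 90.3]
n 1 off [ 0.142 -0.026  0.772] ang [ 0.017  0.015 -0.016]
```

Call:
drive_tool --commands '[{"offset":[0,0,0.3],"angular":[0,0,0]},{"offset":[0,0,0.25],"angular":[0,0,0]},{"offset":[0,0,0.1],"angular":[0,0,0]},{"offset":[0,0,0],"angular":[0,0,0]}]'

```text
time: 8.65
tool_pos: [0.6541, 0.2163, 0.1373]
tcp_rot: [1.394, 2.515, 0.559]
ft_force: [-1.9, -0.1, -3.8]
width: 0.0048
gripper_force: 52.6
```

Call:
drive_tool --commands '[{"offset":[0,0,0.1],"angular":[0,0,0]},{"offset":[0,0,0],"angular":[0,0,0]}]'

```text
time: 8.82
tool_pos: [0.6547, 0.2165, 0.1364]
tcp_rot: [1.393, 2.515, 0.56]
ft_force: [-4.0, -3.5, 1.1]
width: 0.0052
gripper_force: 53.4
```

Call:
drive_tool --commands '[{"offset":[0,0,0],"angular":[0,0,0]},{"offset":[0,0,0],"angular":[0,0,0]},{"offset":[0,0,0],"angular":[0,0,0]},{"offset":[0,0,0],"angular":[0,0,0]},{"offset":[0,0,0],"angular":[0,0,0]}]' --grip 0.4

```text
time: 9.23
tool_pos: [0.6561, 0.2168, 0.1367]
tcp_rot: [1.393, 2.512, 0.562]
ft_force: [-1.2, -0.1, 0.3]
width: 0.0255
gripper_force: 0.0
```

```bash
python3 - <<'E'
from h import *
from cell import bot
s=bot.sense();show(s);A=cur(s);print((G.T@(A[:3,3]-cs)*1000).round(1))
U=np.eye(4);U[2,3]=-.07;A=A@U
B=pick(11,70);D=logm(np.linalg.inv(A)@B).real;plan(A,B,17)
for k in range(0,18,3):print((A@expm(D*k/17))[:3,3].round(3))
E
```

```text
t 9.23 pos [0.6561 0.2168 0.1367] w 25.53 F [-1.2 -0.1  0.3] gf 0.0
[54.3 -3.2 73.3]
n 17 off [-0.753 -0.445 -0.12 ] ang [ 0.031 -0.167  0.385]
[0.631 0.201 0.2  ]
[0.629 0.135 0.194]
[0.618 0.07  0.188]
[0.599 0.007 0.183]
[ 0.572 -0.053  0.178]
[ 0.537 -0.109  0.173]
```

Call:
drive_tool --commands '[{"offset":[0,0,-0.8],"angular":[0,0,0]},{"offset":[0,0,-1],"angular":[0,0,0]},{"offset":[0,0,-1],"angular":[0,0,0]},{"offset":[-0.753,-0.445,-0.12],"angular":[0.031,-0.167,0.385]},{"offset":[-0.753,-0.445,-0.12],"angular":[0.031,-0.167,0.385]},{"offset":[-0.753,-0.445,-0.12],"angular":[0.031,-0.167,0.385]},{"offset":[-0.753,-0.445,-0.12],"angular":[0.031,-0.167,0.385]},{"offset":[-0.753,-0.445,-0.12],"angular":[0.031,-0.167,0.385]},{"offset":[-0.753,-0.445,-0.12],"angular":[0.031,-0.167,0.385]},{"offset":[-0.753,-0.445,-0.12],"angular":[0.031,-0.167,0.385]},{"offset":[-0.753,-0.445,-0.12],"angular":[0.031,-0.167,0.385]},{"offset":[-0.753,-0.445,-0.12],"angular":[0.031,-0.167,0.385]},{"offset":[-0.753,-0.445,-0.12],"angular":[0.031,-0.167,0.385]},{"offset":[-0.753,-0.445,-0.12],"angular":[0.031,-0.167,0.385]},{"offset":[-0.753,-0.445,-0.12],"angular":[0.031,-0.167,0.385]},{"offset":[-0.753,-0.445,-0.12],"angular":[0.031,-0.167,0.385]},{"offset":[-0.753,-0.445,-0.12],"angular":[0.031,-0.167,0.385]},{"offset":[-0.753,-0.445,-0.12],"angular":[0.031,-0.167,0.385]},{"offset":[-0.753,-0.445,-0.12],"angular":[0.031,-0.167,0.385]},{"offset":[-0.753,-0.445,-0.12],"angular":[0.031,-0.167,0.385]}]'

```text
time: 10.9
tool_pos: [0.509, -0.1449, 0.1699]
tcp_rot: [2.178, 1.797, 0.348]
ft_force: [-0.4, 0.1, 0.2]
width: 0.0255
gripper_force: 0.0
```

Call:
drive_tool --commands '[{"offset":[0,0,0],"angular":[0,0,0]},{"offset":[0,0,0],"angular":[0,0,0]}]' --grip 0.15

```text
time: 11.07
tool_pos: [0.509, -0.1443, 0.1697]
tcp_rot: [2.179, 1.799, 0.349]
ft_force: [-0.5, 0.7, -0.5]
width: 0.0359
gripper_force: 0.0
```

```bash
python3 - <<'E'
from h import *
from cell import bot,cams
s=bot.sense();show(s);A=cur(s)
plan(A,pick(11,70)); plan(pick(11,70),pick(11))
for n in("side","top"):
    s=cams.snapshot(n);P=cloud(s);L=(P-cs)@G*1000-[52,0,0]
    m=(s["range_z"]>0)&(abs(L[...,0])<20)&(L[...,2]<150)&(L[...,2]>66)&(abs(L[...,1])<60)
    q=L[m];print(n,len(q),np.percentile(q,[1,25,50,75,99],axis=0).round(1).tolist())
E
```

```text
t 11.07 pos [ 0.509  -0.1443  0.1697] w 35.92 F [-0.5  0.7 -0.5] gf 0.0
n 1 off [ 0.039  0.01  -0.001] ang [-0.009  0.009 -0.015]
n 4 off [-0.  -0.   0.7] ang [ 0.  0. -0.]
side 212 [[-7.4, -37.9, 66.8], [-6.1, -24.3, 80.1], [-5.5, -6.8, 93.6], [-4.4, 12.7, 106.4], [-0.5, 32.1, 111.7]]
top 226 [[-6.2, -34.2, 67.1], [-3.0, -17.2, 85.7], [-0.3, 0.5, 105.4], [0.4, 18.0, 109.1], [1.5, 33.6, 112.0]]
```

Call:
drive_tool --commands '[{"offset":[0.04,0.01,0.6],"angular":[0,0,0]},{"offset":[0,0,0.7],"angular":[0,0,0]},{"offset":[0,0,0.7],"angular":[0,0,0]},{"offset":[0,0,0.7],"angular":[0,0,0]},{"offset":[0,0,0],"angular":[0,0,0]},{"offset":[0,0,0],"angular":[0,0,0]}]'

```text
time: 11.67
tool_pos: [0.5345, -0.1465, 0.1063]
tcp_rot: [2.178, 1.804, 0.349]
ft_force: [-0.3, 0.5, 0.7]
width: 0.0362
gripper_force: 0.0
```

Call:
drive_tool --commands '[{"offset":[0,0,0],"angular":[0,0,0]},{"offset":[0,0,0],"angular":[0,0,0]},{"offset":[0,0,0],"angular":[0,0,0]},{"offset":[0,0,0],"angular":[0,0,0]},{"offset":[0,0,0],"angular":[0,0,0]},{"offset":[0,0,0],"angular":[0,0,0]},{"offset":[0,0,0],"angular":[0,0,0]}]' --grip 1

```text
time: 12.25
tool_pos: [0.534, -0.1472, 0.1078]
tcp_rot: [2.177, 1.801, 0.349]
ft_force: [-3.1, 1.6, 6.1]
width: 0.0105
gripper_force: 51.2
```

Call:
drive_tool --commands '[{"offset":[0,0.08,0],"angular":[0,0,0]},{"offset":[0,0,-0.4],"angular":[0,0,0]},{"offset":[0,0,-0.6],"angular":[0,0,0]},{"offset":[0,0,-0.8],"angular":[0,0,0]},{"offset":[0,0,-0.8],"angular":[0,0,0]},{"offset":[0,0,-0.8],"angular":[0,0,0]},{"offset":[0,0,-0.8],"angular":[0,0,0]},{"offset":[0,0,-0.8],"angular":[0,0,0]},{"offset":[0,0,-0.8],"angular":[0,0,0]},{"offset":[0,0,-0.8],"angular":[0,0,0]},{"offset":[0,0,0],"angular":[0,0,0]}]'

```text
time: 13.17
tool_pos: [0.4756, -0.1366, 0.2638]
tcp_rot: [2.173, 1.798, 0.35]
ft_force: [0.5, -0.6, -1.7]
width: 0.0104
gripper_force: 50.0
```

```bash
python3 - <<'E'
from h import *
from cell import bot,cams
s=bot.sense();show(s);A=cur(s)
for n in("side","top"):
    s=cams.snapshot(n); L=(cloud(s)-A[:3,3])@F*1000
    q=L[(s["range_z"]>0)&(abs(L[...,0])<14)&(L[...,2]<-15)&(L[...,2]>-95)&(abs(L[...,1])<60)]
    if len(q): print(n,len(q),np.percentile(q,[1,50,99],axis=0).round(1).tolist())
B=slot(11,85,0);D=logm(np.linalg.inv(A)@B).real;plan(A,B,15)
for k in range(0,16,3):print((A@expm(D*k/15))[:3,3].round(3))
E
```

```text
t 13.17 pos [ 0.4756 -0.1366  0.2638] w 10.41 F [ 0.5 -0.6 -1.7] gf 50.0
side 406 [[-4.4, -38.4, -74.5], [6.0, -27.3, -44.2], [6.7, 29.8, -15.6]]
top 200 [[-4.1, -32.5, -75.8], [4.2, 18.5, -46.1], [5.3, 35.5, -16.3]]
n 15 off [0.791 0.31  0.354] ang [-0.03   0.192 -0.436]
[ 0.476 -0.137  0.264]
[ 0.515 -0.082  0.248]
[ 0.546 -0.023  0.233]
[0.568 0.041 0.218]
[0.581 0.107 0.203]
[0.583 0.175 0.189]
```

Call:
drive_tool --commands '[{"offset":[0.791,0.31,0.354],"angular":[-0.03,0.192,-0.436]},{"offset":[0.791,0.31,0.354],"angular":[-0.03,0.192,-0.436]},{"offset":[0.791,0.31,0.354],"angular":[-0.03,0.192,-0.436]},{"offset":[0.791,0.31,0.354],"angular":[-0.03,0.192,-0.436]},{"offset":[0.791,0.31,0.354],"angular":[-0.03,0.192,-0.436]},{"offset":[0.791,0.31,0.354],"angular":[-0.03,0.192,-0.436]},{"offset":[0.791,0.31,0.354],"angular":[-0.03,0.192,-0.436]},{"offset":[0.791,0.31,0.354],"angular":[-0.03,0.192,-0.436]},{"offset":[0.791,0.31,0.354],"angular":[-0.03,0.192,-0.436]},{"offset":[0.791,0.31,0.354],"angular":[-0.03,0.192,-0.436]},{"offset":[0.791,0.31,0.354],"angular":[-0.03,0.192,-0.436]},{"offset":[0.791,0.31,0.354],"angular":[-0.03,0.192,-0.436]},{"offset":[0.791,0.31,0.354],"angular":[-0.03,0.192,-0.436]},{"offset":[0.791,0.31,0.354],"angular":[-0.03,0.192,-0.436]},{"offset":[0.791,0.31,0.354],"angular":[-0.03,0.192,-0.436]},{"offset":[0,0,0],"angular":[0,0,0]},{"offset":[0,0,0],"angular":[0,0,0]}]'

```text
time: 14.68
tool_pos: [0.5816, 0.1761, 0.1838]
tcp_rot: [1.399, 2.526, 0.557]
ft_force: [-0.3, 0.6, -2.8]
width: 0.0103
gripper_force: 49.9
```

```bash
python3 - <<'E'
from h import *
from cell import bot,cams
s=bot.sense();show(s);A=cur(s)
plan(A,slot(11,85,0))
for n in("side","top"):
    s=cams.snapshot(n); L=(cloud(s)-cs)@G*1000
    q=L[(s["range_z"]>0)&(abs(L[...,0])<16)&(L[...,2]<140)&(L[...,2]>68)&(abs(L[...,1])<60)]
    if len(q): print(n,len(q),np.percentile(q,[1,25,50,75,99],axis=0).round(1).tolist())
E
```

```text
t 14.68 pos [0.5816 0.1761 0.1838] w 10.28 F [-0.3  0.6 -2.8] gf 49.9
n 1 off [-0.075  0.105 -0.17 ] ang [-0.06  -0.061 -0.022]
side 282 [[-10.0, -35.7, 76.7], [-8.8, -29.7, 93.2], [-8.2, -8.7, 109.6], [-7.6, 11.2, 124.4], [1.8, 34.6, 139.2]]
top 93 [[1.7, -33.0, 77.6], [2.8, -24.7, 91.3], [3.1, -16.6, 105.6], [3.4, -8.0, 121.3], [3.9, 35.0, 139.1]]
```

Call:
drive_tool --commands '[{"offset":[-0.03,0.1,0],"angular":[-0.06,-0.06,-0.02]},{"offset":[0,0,0.3],"angular":[0,0,0]},{"offset":[0,0,0.4],"angular":[0,0,0]},{"offset":[0,0,0.4],"angular":[0,0,0]},{"offset":[0,0,0.3],"angular":[0,0,0]},{"offset":[0,0,0],"angular":[0,0,0]}]'

```text
time: 15.28
tool_pos: [0.5973, 0.1838, 0.1535]
tcp_rot: [1.395, 2.516, 0.559]
ft_force: [0.1, 0.1, -1.5]
width: 0.0102
gripper_force: 50.3
```

Call:
drive_tool --commands '[{"offset":[0,0,0.3],"angular":[0,0,0]},{"offset":[0,0,0.3],"angular":[0,0,0]},{"offset":[0,0,0.3],"angular":[0,0,0]},{"offset":[0,0,0],"angular":[0,0,0]}]'

```text
time: 15.62
tool_pos: [0.6056, 0.189, 0.1337]
tcp_rot: [1.394, 2.516, 0.56]
ft_force: [-0.4, -0.5, -3.6]
width: 0.0106
gripper_force: 50.1
```

```bash
python3 - <<'E'
from h import *
from cell import bot
s=bot.sense();show(s);A=cur(s);print((G.T@(A[:3,3]-cs)*1000).round(1))
E
```

```text
t 15.62 pos [0.6056 0.189  0.1337] w 10.59 F [-0.4 -0.5 -3.6] gf 50.1
[ 0.8  0.1 94.9]
```

Floor expected near 73–74: about 20 mm left.

Call:
drive_tool --commands '[{"offset":[0,0,0.3],"angular":[0,0,0]},{"offset":[0,0,0.3],"angular":[0,0,0]},{"offset":[0,0,0.15],"angular":[0,0,0]},{"offset":[0,0,0],"angular":[0,0,0]}]'

```text
time: 15.95
tool_pos: [0.6122, 0.1932, 0.1171]
tcp_rot: [1.394, 2.516, 0.56]
ft_force: [-1.5, -0.9, -4.5]
width: 0.0103
gripper_force: 50.0
```

Call:
drive_tool --commands '[{"offset":[0,0,0.08],"angular":[0,0,0]},{"offset":[0,0,0],"angular":[0,0,0]}]'

```text
time: 16.12
tool_pos: [0.6125, 0.1933, 0.1166]
tcp_rot: [1.392, 2.516, 0.56]
ft_force: [-3.8, -3.8, -2.0]
width: 0.0101
gripper_force: 50.7
```

Call:
drive_tool --commands '[{"offset":[0,0,0.04],"angular":[0,0,0]},{"offset":[0,0,0],"angular":[0,0,0]},{"offset":[0,0,0],"angular":[0,0,0]},{"offset":[0,0,0],"angular":[0,0,0]},{"offset":[0,0,0],"angular":[0,0,0]}]' --grip 0.35

```text
time: 16.53
tool_pos: [0.6147, 0.1937, 0.1164]
tcp_rot: [1.392, 2.512, 0.562]
ft_force: [-0.5, 0.6, -0.3]
width: 0.0278
gripper_force: 0.0
```

```bash
python3 - <<'E'
from h import *
from cell import bot
s=bot.sense();show(s);A=cur(s);print((G.T@(A[:3,3]-cs)*1000).round(1))
U=np.eye(4);U[2,3]=-.07;A=A@U
B=pick(16,70);D=logm(np.linalg.inv(A)@B).real;plan(A,B,14)
for k in range(0,15,3):print((A@expm(D*k/14))[:3,3].round(3))
E
```

```text
t 16.53 pos [0.6147 0.1937 0.1164] w 27.78 F [-0.5  0.6 -0.3] gf 0.0
[ 2.8 -0.7 74.9]
n 14 off [-0.64  -0.303 -0.107] ang [ 0.038 -0.203  0.467]
[0.589 0.178 0.18 ]
[0.591 0.124 0.177]
[0.585 0.071 0.175]
[0.57  0.02  0.173]
[ 0.547 -0.029  0.172]
```

Call:
drive_tool --commands '[{"offset":[0,-0.03,-0.8],"angular":[0,0,0]},{"offset":[0,0,-1],"angular":[0,0,0]},{"offset":[0,0,-1],"angular":[0,0,0]},{"offset":[-0.64,-0.303,-0.107],"angular":[0.038,-0.203,0.467]},{"offset":[-0.64,-0.303,-0.107],"angular":[0.038,-0.203,0.467]},{"offset":[-0.64,-0.303,-0.107],"angular":[0.038,-0.203,0.467]},{"offset":[-0.64,-0.303,-0.107],"angular":[0.038,-0.203,0.467]},{"offset":[-0.64,-0.303,-0.107],"angular":[0.038,-0.203,0.467]},{"offset":[-0.64,-0.303,-0.107],"angular":[0.038,-0.203,0.467]},{"offset":[-0.64,-0.303,-0.107],"angular":[0.038,-0.203,0.467]},{"offset":[-0.64,-0.303,-0.107],"angular":[0.038,-0.203,0.467]},{"offset":[-0.64,-0.303,-0.107],"angular":[0.038,-0.203,0.467]},{"offset":[-0.64,-0.303,-0.107],"angular":[0.038,-0.203,0.467]},{"offset":[-0.64,-0.303,-0.107],"angular":[0.038,-0.203,0.467]},{"offset":[-0.64,-0.303,-0.107],"angular":[0.038,-0.203,0.467]},{"offset":[-0.64,-0.303,-0.107],"angular":[0.038,-0.203,0.467]},{"offset":[-0.64,-0.303,-0.107],"angular":[0.038,-0.203,0.467]}]'

```text
time: 17.95
tool_pos: [0.5269, -0.0603, 0.1703]
tcp_rot: [2.178, 1.798, 0.349]
ft_force: [-0.1, -0.7, -0.3]
width: 0.0276
gripper_force: 0.0
```

Call:
drive_tool --commands '[{"offset":[0,0,0],"angular":[0,0,0]},{"offset":[0,0,0],"angular":[0,0,0]}]' --grip 0.1

```text
time: 18.12
tool_pos: [0.5269, -0.0598, 0.1702]
tcp_rot: [2.176, 1.801, 0.349]
ft_force: [-0.5, -0.4, 0.5]
width: 0.0383
gripper_force: 0.0
```

```bash
python3 - <<'E'
from h import *
from cell import bot,cams
s=bot.sense();show(s);A=cur(s)
plan(A,pick(16,70)); plan(pick(16,70),pick(16))
for n in("side","top"):
    s=cams.snapshot(n);LL=(cloud(s)-cs)@G*1000
    for x in(0,52):
        L=LL-[x,0,0]
        q=L[(s["range_z"]>0)&(abs(L[...,0])<20)&(L[...,2]<150)&(L[...,2]>66)&(abs(L[...,1])<60)]
        print(n,x,len(q),np.percentile(q,[1,50,99],axis=0).round(1).tolist())
E
```

```text
t 18.12 pos [ 0.5269 -0.0598  0.1702] w 38.27 F [-0.5 -0.4  0.5] gf 0.0
n 1 off [ 0.043  0.039 -0.009] ang [-0.006  0.005  0.005]
n 4 off [0.  0.  0.7] ang [ 0.  0. -0.]
side 0 55 [[-9.1, -38.8, 66.8], [-2.2, 2.0, 109.2], [2.7, 30.8, 112.6]]
side 52 212 [[-7.9, -37.8, 66.4], [-5.3, -5.7, 92.4], [-0.5, 31.5, 111.1]]
top 0 327 [[-8.4, -33.9, 66.3], [1.7, 0.7, 107.2], [4.1, 34.4, 114.2]]
top 52 227 [[-6.3, -34.2, 67.0], [-0.3, -0.3, 105.2], [1.4, 33.7, 112.4]]
```

Call:
drive_tool --commands '[{"offset":[0.04,0.04,0.6],"angular":[0,0,0]},{"offset":[0,0,0.7],"angular":[0,0,0]},{"offset":[0,0,0.7],"angular":[0,0,0]},{"offset":[0,0,0.7],"angular":[0,0,0]},{"offset":[0,0,0],"angular":[0,0,0]},{"offset":[0,0,0],"angular":[0,0,0]}]'

```text
time: 18.72
tool_pos: [0.5527, -0.0627, 0.1069]
tcp_rot: [2.177, 1.804, 0.348]
ft_force: [-0.3, 0.7, -0.5]
width: 0.0383
gripper_force: 0.0
```

Call:
drive_tool --commands '[{"offset":[0,0,0],"angular":[0,0,0]},{"offset":[0,0,0],"angular":[0,0,0]},{"offset":[0,0,0],"angular":[0,0,0]},{"offset":[0,0,0],"angular":[0,0,0]},{"offset":[0,0,0],"angular":[0,0,0]},{"offset":[0,0,0],"angular":[0,0,0]},{"offset":[0,0,0],"angular":[0,0,0]}]' --grip 1

```text
time: 19.3
tool_pos: [0.5524, -0.063, 0.1084]
tcp_rot: [2.176, 1.802, 0.349]
ft_force: [-3.1, 2.1, 6.3]
width: 0.0156
gripper_force: 49.9
```

Call:
drive_tool --commands '[{"offset":[0,0.08,0],"angular":[0,0,0]},{"offset":[0,0,-0.4],"angular":[0,0,0]},{"offset":[0,0,-0.6],"angular":[0,0,0]},{"offset":[0,0,-0.8],"angular":[0,0,0]},{"offset":[0,0,-0.8],"angular":[0,0,0]},{"offset":[0,0,-0.8],"angular":[0,0,0]},{"offset":[0,0,-0.8],"angular":[0,0,0]},{"offset":[0,0,-0.8],"angular":[0,0,0]},{"offset":[0,0,-0.8],"angular":[0,0,0]},{"offset":[0,0,0],"angular":[0,0,0]}]'

```text
time: 20.13
tool_pos: [0.501, -0.0535, 0.246]
tcp_rot: [2.173, 1.799, 0.351]
ft_force: [1.3, 1.0, -2.6]
width: 0.0153
gripper_force: 49.2
```

```bash
python3 - <<'E'
from h import *
from cell import bot,cams
s=bot.sense();show(s);A=cur(s)
for n in("side","top"):
    s=cams.snapshot(n); L=(cloud(s)-A[:3,3])@F*1000
    q=L[(s["range_z"]>0)&(abs(L[...,0])<16)&(L[...,2]<-15)&(L[...,2]>-95)&(abs(L[...,1])<60)]
    if len(q): print(n,len(q),np.percentile(q,[1,50,99],axis=0).round(1).tolist())
B=slot(16,85,0);D=logm(np.linalg.inv(A)@B).real;plan(A,B,14)
for k in range(0,15,3):print((A@expm(D*k/14))[:3,3].round(3))
E
```

```text
t 20.13 pos [ 0.501  -0.0535  0.246 ] w 15.31 F [ 1.3  1.  -2.6] gf 49.2
side 364 [[-6.8, -37.8, -74.6], [7.4, -34.6, -43.9], [9.2, 31.2, -15.9]]
top 174 [[-1.7, -33.1, -75.2], [7.0, 17.0, -42.4], [7.8, 36.1, -15.6]]
n 14 off [0.566 0.108 0.295] ang [-0.032  0.205 -0.467]
[ 0.501 -0.054  0.246]
[ 0.522 -0.014  0.229]
[0.537 0.029 0.211]
[0.545 0.074 0.195]
[0.546 0.12  0.178]
```

Call:
drive_tool --commands '[{"offset":[0.566,0.108,0.295],"angular":[-0.032,0.205,-0.467]},{"offset":[0.566,0.108,0.295],"angular":[-0.032,0.205,-0.467]},{"offset":[0.566,0.108,0.295],"angular":[-0.032,0.205,-0.467]},{"offset":[0.566,0.108,0.295],"angular":[-0.032,0.205,-0.467]},{"offset":[0.566,0.108,0.295],"angular":[-0.032,0.205,-0.467]},{"offset":[0.566,0.108,0.295],"angular":[-0.032,0.205,-0.467]},{"offset":[0.566,0.108,0.295],"angular":[-0.032,0.205,-0.467]},{"offset":[0.566,0.108,0.295],"angular":[-0.032,0.205,-0.467]},{"offset":[0.566,0.108,0.295],"angular":[-0.032,0.205,-0.467]},{"offset":[0.566,0.108,0.295],"angular":[-0.032,0.205,-0.467]},{"offset":[0.566,0.108,0.295],"angular":[-0.032,0.205,-0.467]},{"offset":[0.566,0.108,0.295],"angular":[-0.032,0.205,-0.467]},{"offset":[0.566,0.108,0.295],"angular":[-0.032,0.205,-0.467]},{"offset":[0.566,0.108,0.295],"angular":[-0.032,0.205,-0.467]},{"offset":[0,0,0],"angular":[0,0,0]},{"offset":[0,0,0],"angular":[0,0,0]}]'

```text
time: 21.57
tool_pos: [0.5424, 0.15, 0.1618]
tcp_rot: [1.399, 2.525, 0.555]
ft_force: [-0.6, 0.3, -3.3]
width: 0.0152
gripper_force: 49.1
```

```bash
python3 - <<'E'
from h import *
from cell import bot,cams
s=bot.sense();show(s);A=cur(s);print((G.T@(A[:3,3]-cs)*1000).round(1))
plan(A,slot(16,85,0))
for n in("side","top"):
    s=cams.snapshot(n); L=(cloud(s)-cs)@G*1000+[52,0,0]
    q=L[(s["range_z"]>0)&(abs(L[...,0])<18)&(L[...,2]<140)&(L[...,2]>68)&(abs(L[...,1])<60)]
    if len(q): print(n,len(q),np.percentile(q,[1,25,50,75,99],axis=0).round(1).tolist())
E
```

```text
t 21.57 pos [0.5424 0.15   0.1618] w 15.24 F [-0.6  0.3 -3.3] gf 49.1
[-54.6   0.6 151.8]
n 1 off [-0.023  0.102 -0.169] ang [-0.063 -0.043 -0.026]
side 278 [[-12.1, -36.7, 79.4], [-11.1, -33.9, 94.6], [-10.6, -16.7, 109.6], [-8.4, 6.8, 124.1], [3.7, 33.4, 138.8]]
top 135 [[1.7, -33.4, 76.8], [5.5, -23.7, 95.6], [6.0, -12.9, 111.4], [6.3, 25.7, 125.5], [7.0, 35.5, 139.1]]
```

Call:
drive_tool --commands '[{"offset":[0,0.1,0],"angular":[-0.06,-0.05,-0.02]},{"offset":[0,0,0.3],"angular":[0,0,0]},{"offset":[0,0,0.4],"angular":[0,0,0]},{"offset":[0,0,0.4],"angular":[0,0,0]},{"offset":[0,0,0.3],"angular":[0,0,0]},{"offset":[0,0,0],"angular":[0,0,0]}]'

```text
time: 22.17
tool_pos: [0.5576, 0.159, 0.1315]
tcp_rot: [1.394, 2.517, 0.559]
ft_force: [0.4, 0.3, -3.9]
width: 0.0152
gripper_force: 51.2
```

Call:
drive_tool --commands '[{"offset":[0,0,0.3],"angular":[0,0,0]},{"offset":[0,0,0.3],"angular":[0,0,0]},{"offset":[0,0,0.3],"angular":[0,0,0]},{"offset":[0,0,0],"angular":[0,0,0]}]'

```text
time: 22.5
tool_pos: [0.5658, 0.1642, 0.1114]
tcp_rot: [1.393, 2.516, 0.559]
ft_force: [-0.7, -0.9, -5.3]
width: 0.0153
gripper_force: 51.0
```

Call:
drive_tool --commands '[{"offset":[0,0,0.3],"angular":[0,0,0]},{"offset":[0,0,0.25],"angular":[0,0,0]},{"offset":[0,0,0.1],"angular":[0,0,0]},{"offset":[0,0,0],"angular":[0,0,0]}]'

```text
time: 22.83
tool_pos: [0.5714, 0.1678, 0.0972]
tcp_rot: [1.392, 2.517, 0.559]
ft_force: [-2.3, -2.0, -6.6]
width: 0.0151
gripper_force: 50.9
```

```bash
python3 - <<'E'
from h import *
from cell import bot
s=bot.sense();show(s);A=cur(s);print((G.T@(A[:3,3]-cs)*1000).round(1))
E
```

```text
t 22.83 pos [0.5714 0.1678 0.0972] w 15.1 F [-2.3 -2.  -6.6] gf 50.9
[-51.1   0.3  78.8]
```

Call:
drive_tool --commands '[{"offset":[0,0,0.1],"angular":[0,0,0]},{"offset":[0,0,0.06],"angular":[0,0,0]},{"offset":[0,0,0],"angular":[0,0,0]}]'

```text
time: 23.08
tool_pos: [0.5726, 0.1685, 0.0943]
tcp_rot: [1.392, 2.516, 0.56]
ft_force: [-3.5, -2.3, -5.7]
width: 0.015
gripper_force: 51.5
```

Call:
drive_tool --commands '[{"offset":[0,0,0],"angular":[0,0,0]},{"offset":[0,0,0],"angular":[0,0,0]},{"offset":[0,0,0],"angular":[0,0,0]},{"offset":[0,0,0],"angular":[0,0,0]},{"offset":[0,0,0],"angular":[0,0,0]}]' --grip 0.3

```text
time: 23.5
tool_pos: [0.5744, 0.1685, 0.0954]
tcp_rot: [1.391, 2.513, 0.562]
ft_force: [0.3, 0.1, -0.1]
width: 0.0299
gripper_force: 0.0
```

Call:
drive_tool --commands '[{"offset":[0,0,-0.8],"angular":[0,0,0]},{"offset":[0,0,-1],"angular":[0,0,0]},{"offset":[0,0,-1],"angular":[0,0,0]},{"offset":[0,0,-1],"angular":[0,0,0]},{"offset":[-1,0,-0.5],"angular":[0,0,0]},{"offset":[-1,0,0],"angular":[0,0,0]},{"offset":[-1,0,0],"angular":[0,0,0]},{"offset":[-1,0,0],"angular":[0,0,0]},{"offset":[-1,0,0],"angular":[0,0,0]},{"offset":[-1,0,0],"angular":[0,0,0]},{"offset":[-1,0,0],"angular":[0,0,0]},{"offset":[-1,0,0],"angular":[0,0,0]},{"offset":[0,0,0],"angular":[0,0,0]}]'

```text
time: 24.58
tool_pos: [0.6449, -0.0302, 0.1934]
tcp_rot: [1.392, 2.506, 0.558]
ft_force: [0.8, -0.1, 0.1]
width: 0.0296
gripper_force: 0.0
```

```bash
python3 - <<'E'
from h import *
from cell import bot,cams
s=bot.sense();show(s)
im=[]
for n in("side","top"):
    s=cams.snapshot(n);LL=(cloud(s)-cs)@G*1000
    for x in(-52,0,52):
        L=LL-[x,0,0]
        q=L[(s["range_z"]>0)&(abs(L[...,0])<20)&(L[...,2]<150)&(L[...,2]>66)&(abs(L[...,1])<60)]
        print(n,x,len(q),np.percentile(q,[1,50,97,99],axis=0).round(1).tolist())
    r=s["color"][90:290,190:390,::-1] if n=="side" else s["color"][90:290,110:310,::-1]
    im.append(cv2.resize(r,(400,400)))
cv2.imwrite("pics/end.png",np.hstack(im))
E
```

```text
t 24.58 pos [ 0.6449 -0.0302  0.1934] w 29.57 F [ 0.8 -0.1  0.1] gf 0.0
side -52 301 [[-11.2, -37.3, 66.9], [-8.1, -9.7, 103.1], [4.5, 30.9, 111.8], [5.3, 33.0, 112.9]]
side 0 258 [[-9.7, -37.5, 67.0], [-7.4, -8.4, 98.1], [1.5, 29.9, 111.2], [2.4, 32.0, 112.0]]
side 52 111 [[-7.5, -8.8, 67.6], [-5.7, 11.8, 92.5], [-2.6, 30.8, 111.2], [-1.9, 32.2, 112.4]]
top -52 413 [[-10.2, -32.9, 67.5], [3.5, 1.3, 108.2], [7.0, 33.6, 112.6], [7.2, 35.1, 113.1]]
top 0 327 [[-8.5, -33.9, 67.0], [1.5, 0.2, 107.5], [3.9, 33.2, 111.9], [4.2, 34.4, 112.6]]
top 52 227 [[-6.2, -34.3, 66.2], [-0.3, 0.4, 104.7], [1.3, 33.0, 111.8], [1.6, 33.9, 112.7]]
```

View pics/end.png

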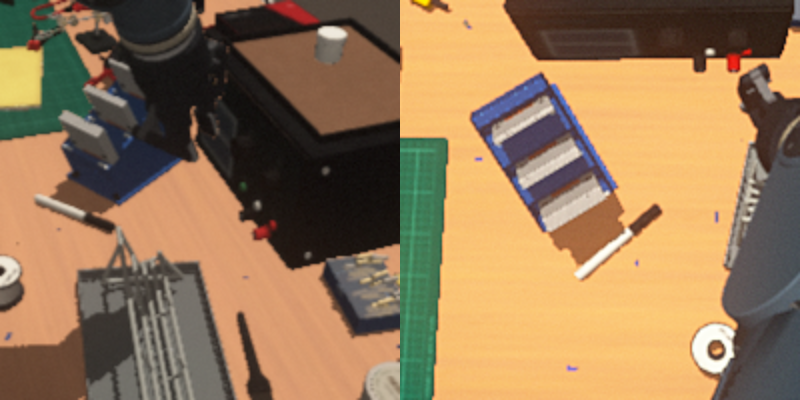

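All three plates sit at the same height in the rack, with tops at about 112 mm. The bystanders look unmoved and the gripper is clear.

```bash
python3 -c "
from cell import bot
print(bot.finish_job())"
```

```text
the job is handed in; nothing more can be done
None
```

The three plates (6, 11 and 16 mm by grip width) are home in the narrow, middle and wide slots and released, and the job is handed in at about 25 s; the brush, marker and reel were not touched.

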